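# Centre a wobbly valve spindle on the inspection pedestal

## Task

The brass valve spindle stands off to one side on the small round table of the inspection pedestal. Tap or push it gently with the fingertips (it is top-heavy and wobbles, so low down is best) until it stands upright in the middle of the table with its foot inside the engraved ring, then leave it standing. Do not grip it, lift it or tip it over, and leave the bushing, the fitting and the air coupler beside it where they are.

Things in the scene. Friction and masses are not known exactly. Their poses are not given: they have to be found in the camera images.
- spindle: turned brass valve spindle, 42 mm tall, about 0.1 kg, round, lightly oiled (slides easily). Origin: centre of its underside; z up its axis. Foot flange 32 mm across (3 to 9 mm up) tapers to a standing face only 18 mm across, so it tips if pushed high up. Stem 14 mm across (11 to 18 mm up), heavy head 26 mm (21 to 36 mm up), nub 12 mm on top. Starts on the pedestal, 10 to 16 mm off its axis on any side.
- pedestal_top (a point): centre of the pedestal's top face, 50 mm above the worktop, z up. The pedestal is dark steel, round and bolted down: a flat round table 56 mm across, 8 mm thick, on a slim column with a foot 90 mm across, 8 mm high. A thin light ring, 40 mm in inner diameter, is engraved round the table's centre; it cannot be felt.
- bushing: bystander: steel bushing standing on the worktop, 50 mm in diameter, 46 mm tall; origin at the centre of its underside
- fitting: bystander: brass stub fitting standing on its hexagon on the worktop, 19x22 mm, 31 mm tall; origin at the centre of its underside
- coupler: bystander: quick air coupler lying on the worktop, 24x53x23 mm, long axis along its y; origin at the centre of its underside
Mind the look-alikes: they are no part of the job. What is shaped like the spindle but green is not meant. Of the things shaped like the part that bears pedestal_top, the dark steel one is meant.

How it is judged (in metres and radians):
At the end, for the whole second after the job is handed in: The spindle stands upright (within 0.06 rad) and at rest on the table of the pedestal, its axis within 5 mm of the pedestal's axis; bushing, fitting and coupler are within 10 mm of where they stood (horizontal distance between spindle and pedestal_top below 0.005 m and z of spindle in the frame of pedestal_top between -0.003 and 0.003 m and angle between spindle's own z axis and vertical below 0.06 rad and linear speed of spindle below 0.01 m/s and distance of each of bushing, fitting, coupler from where it was at the start of the episode below 0.01 m); the robot touches nothing.
It fails at once if the spindle is tipped by more than 0.35 rad (angle between spindle's own z axis and vertical above 0.35 rad).
It fails at once if the spindle is lifted more than 8 mm off the table (z of spindle in the frame of pedestal_top above 0.008 m).
It fails at once if the spindle falls off the table (z of spindle in the frame of pedestal_top below -0.01 m).
It fails at once if the spindle is gripped or struck hard: the fingers press on it with more than 12 N (contact force between the fingers and spindle above 12 N).
It fails at once if the bushing, the fitting or the coupler is moved by more than 10 mm (distance of any of bushing, fitting, coupler from where it was at the start of the episode above 0.01 m).
It also fails if it takes over 51 s, if anything falls off the work surface, if the arm or the gripper's body presses on something with over 40 N, if the wrist force passes 120 N, or if a joint passes its speed limit or range.

## Robot

A 7-joint arm with a two-finger parallel gripper is mounted at the origin on a cart in front of the work surface, level with it; the furniture and walls round the work are solid. World frame = base frame: x ahead of the robot, y to its left, z up, the work surface at z = 0. Lengths are in mm, angles in rad, forces in N, time in s.
With the tool pointing down it reaches from about 400 to 875 mm from the base axis. Payload 4.4 kg.
Tool frame: the origin (TCP) lies at the very end of the fingers, on their centre line; the grasp point (between the pads) lies 19 mm behind it (ctrl.grasp_offset is the distance from the TCP to the grasp point, in mm); z points along the fingers, y is the line along which they close (so a half turn about z gives the same grasp; the last joint's range is limited). The gripper opens to 85 mm and grips with 20 to 120 N. Pads are 22 mm wide; open, the fingers measure 114 mm over their backs; the gripper's body (76 mm by 85 mm) begins 54 mm behind the grasp point. The pads swing forward as they close: fully open they stand 13 mm farther back than shut.
Start: joints at [1.224, 0.628, 0.038, 1.517, -0.027, 0.996, -0.02], TCP at [180.16, -624.548, 202.413] pointing down, gripper open.
Joint ranges: [-3.06, 3.06], [-0.37, 2.12], [-1.25, 1.32], [0.18, 2.47], [-1.1, 4.24], [0.23, 1.98], [-2.94, 2.94]. Speed limits (rad/s): [2.57, 2.57, 3.14, 3.14, 3.14, 3.14, 3.14].

## Interface

Orientations are given as [roll, pitch, yaw] about the fixed x, y, z axes, in that order (R = Rz(yaw) Ry(pitch) Rx(roll)).
In Python, from cell import status, cams, ctrl gives the robot as it stands.
- The arm moves only by the tool move_arm, never from a script. Its argument "plan" is a list of rows, each a list of 3 entries, a list of its own where there are three numbers: the shift along the world's x, y, z in mm, then the turn, a rotation vector about the world's x, y, z in degrees, then the opening, from 0 (shut) to 1 (fully open). In form: [[[x, y, z], [wx, wy, wz], gripper], ...]. A call has 1 to 10 rows; each row shifts and turns the commanded pose from where the row before left it; what a row does not reach is not made up. A row lasts 1/8 s, in which the tool goes at most 62.5 mm and 10.7 degrees, less where a joint would pass 70% of its speed; a pose out of reach is approached as far as the arm can. A call with a gripper value outside its range is refused whole. The fingers move at their own pace and stop on an object; the grip force is fixed at half the most. Time passes only in rows, so rows that do not move let the fingers close. It gives the time, the measured TCP pose, the force, the opening and the grip force at its end, in the units of the state.
- status.read_state(): the state, without advancing time (a new reading comes with each control period).
- cams.get_image(name): name is "side" or "top"; returns the picture (400x640x3 uint8, blue, green, red); there is no depth.
- cams.camera_params(name): a dict with "K" (3x3 intrinsics, pixels), "pose" (4x4, takes a point from camera to world coordinates). Camera axes: x right, y down, z forward; pixel columns grow to the right and rows downward; lengths in mm; the calibration is good to about 2 mm. A picture is of the moment at which its call begins. camera_params takes no time and is no camera call.
- ctrl.finish_job(): hands the job in; it is judged then, once.
The state is a dict: "clock": time; "qpos": joint angles; "qd": joint speeds; "tau": joint torques, N m; "eef_pos": TCP position; "tool_rot": TCP orientation; "force": force on the tool from outside, world axes, zero at the start; "torque": the same for the moment, N m; "width": finger opening in mm; "gripper_force": force on a finger pad.
Only numpy, scipy, OpenCV 4.12 (cv2) and the standard library are available. Lean on these libraries where they do the work, as an engineer would, in place of code of your own. Each camera call takes 0.05 s, during which the arm holds its last target. There are 200 camera calls.

## Working session

There is one attempt and no reset: what is moved stays moved. The work goes in short steps, Python scripts to look and compute and a tool call to move; the robot and the scene stay as the last step left them, time stands still between calls to the robot, and variables do not carry over. Pictures are saved under pics/ and viewed, at most 10 in all, crops included, and the job is handed in when it is done.

Besides the shell and the picture viewer there is one more tool, called after ">>>" as name(argument=value, ...) on one line, values as JSON. move_arm: Moves the arm, as the interface text tells. Its arguments: {"type":"object","properties":{"plan":{"type":"array","items":{"type":"array"}}},"required":["plan"]}

```bash
mkdir -p pics; ls
python3 - <<'E'
from cell import status,cams,ctrl
import cv2,numpy as np
for n in("side","top"):
    cv2.imwrite(f"pics/{n}0.png",cams.get_image(n)); p=cams.camera_params(n); print(n,np.round(p["K"],1).tolist(),np.round(p["pose"],3).tolist())
print(status.read_state())
E
```

```text
pics
side [[486.1, 0.0, 322.0], [0.0, 486.1, 207.8], [0.0, 0.0, 1.0]] [[0.955, -0.162, 0.247, 367.187], [-0.295, -0.539, 0.789, -668.134], [0.005, -0.827, -0.562, 523.832], [0.0, 0.0, 0.0, 1.0]]
top [[414.6, 0.0, 317.0], [0.0, 414.6, 201.5], [0.0, 0.0, 1.0]] [[0.002, -0.994, 0.111, 503.654], [-1.0, -0.002, 0.001, -8.055], [-0.001, -0.111, -0.994, 890.007], [0.0, 0.0, 0.0, 1.0]]
{'clock': 0.1, 'qpos': array([ 1.22419522,  0.6292318 ,  0.03845347,  1.51824578, -0.02702945,
        0.99635222, -0.02001951]), 'qd': array([-0.00036234, -0.00143598, -0.00127119, -0.00109156, -0.00097572,
        0.00097764,  0.00064955]), 'tau': array([ 2.57519830e-03, -5.64534688e+01,  1.23025417e+00, -1.93974227e+01,
        1.12009747e-02,  5.46173542e-03,  1.85724383e-05]), 'eef_pos': array([ 179.9946957 , -623.94264609,  201.60252423]), 'tool_rot': array([-3.13987329e+00, -3.42121920e-06,  2.80759031e-01]), 'force': array([-0.41046976, -1.28660051, -0.29213116]), 'torque': array([0.00393626, 0.01551237, 0.01208976]), 'gripper_force': 0.0, 'width': 85.18499982235534}
```

View pics/top0.png

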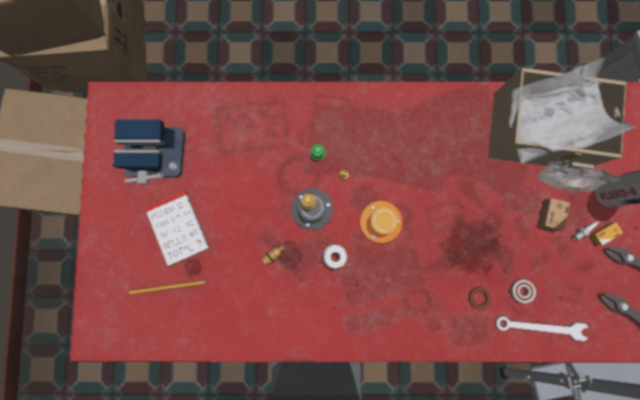

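View pics/side0.png

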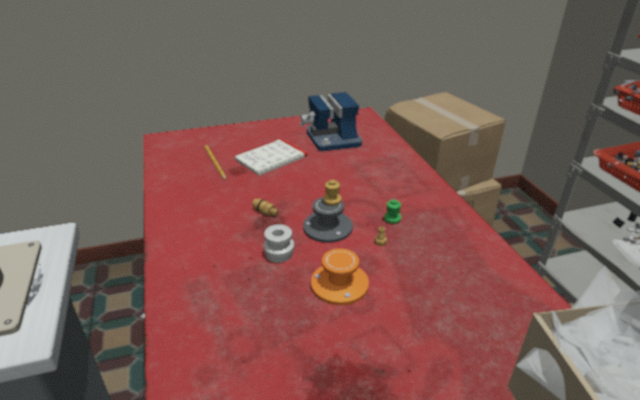

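Candidates: brass spindle at top (308,201)/side (332,190) on the dark pedestal at (312,209); the green look-alike at (318,152); the orange pedestal at (382,222). I also see the brass fitting at (343,175), the bushing at (335,257) and the coupler at (272,255). I choose the brass one on the dark steel pedestal and check it with a crop.

```bash
cat > h.py <<'E'
import numpy as np,cv2
from cell import status,cams,ctrl
P={n:cams.camera_params(n) for n in("side","top")}
def ray(n,uv,z):
    T=P[n]["pose"];d=T[:3,:3]@np.linalg.solve(P[n]["K"],[*uv,1.]);o=T[:3,3];return (o+d*(z-o[2])/d[2])
def proj(n,X):
    T=P[n]["pose"];c=T[:3,:3].T@(np.array(X,float)-T[:3,3]);q=P[n]["K"]@c;return q[:2]/q[2]
E
python3 - <<'E'
from h import *
a=cv2.imread("pics/top0.png")[175:245,275:355];b=cv2.imread("pics/side0.png")[165:255,290:370]
cv2.imwrite("pics/crop0.png",np.hstack([cv2.resize(a,(400,350),interpolation=2),cv2.resize(b,(400,450),interpolation=2)[50:400]]))
cc=np.hstack([cv2.resize(a,(400,350),interpolation=2),cv2.resize(b,(400,450),interpolation=2)[:350]])
for n,uv,z in[("top",(312,209),0),("side",(328,224),0),("top",(343,175),15),("top",(335,257),46),("top",(272,255),12)]:print(n,uv,ray(n,uv,z).round(1))
E
```

```text
top (312, 209) [586.7   3.8   0. ]
side (328, 224) [591.8  13.4   0. ]
top (343, 175) [658.5 -62.5  15. ]
top (335, 257) [485.2 -43.6  46. ]
top (272, 255) [488.4  87.3  12. ]
```

View pics/crop0.png

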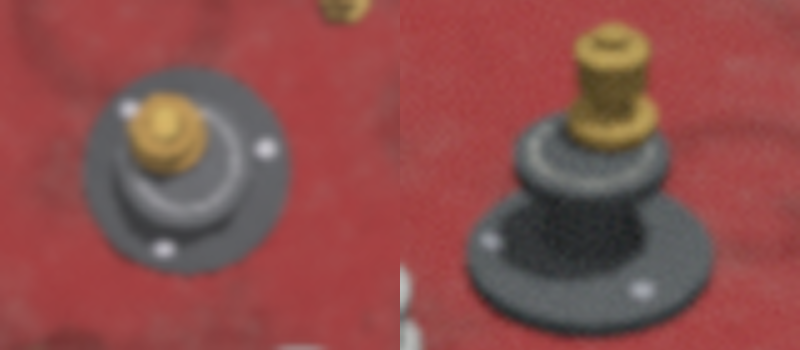

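The crop shows the brass spindle on the dark pedestal: its nub is at top px (308.4,199.4) and its foot is at about side px (333,199). The foot is off to the far-left side of the engraved ring. Next I measure with masks.

```bash
cat >> h.py <<'E'
def blob(m,uv,r):
    c,_=cv2.findContours(m.astype(np.uint8),0,1); return min((k for k in c if len(k)>8),key=lambda k:abs(cv2.pointPolygonTest(k,uv,True)-0) if cv2.pointPolygonTest(k,uv,False)<0 else 0)
def masks(im,box):
    u0,u1,v0,v1=box;hsv=cv2.cvtColor(im,cv2.COLOR_BGR2HSV).astype(int);w=np.zeros(im.shape[:2],bool);w[v0:v1,u0:u1]=1
    H,S,V=hsv[...,0],hsv[...,1],hsv[...,2]
    return w&(S<90), w&(H>12)&(H<32)&(S>100)&(V>60)
E
python3 - <<'E'
from h import *
for n,box in(("top",(285,336,182,234)),("side",(300,356,175,242))):
    im=cv2.imread(f"pics/{n}0.png");g,b=masks(im,box)
    pts=np.argwhere(g|(b if n=="top" else False))[:,::-1].astype(np.float32)
    if n=="top":
        e=cv2.fitEllipse(cv2.convexHull(pts));print(n,"foot",e,ray(n,e[0],8).round(1))
    else:
        ys=np.argwhere(g)
        for v in range(186,242,3):
            u=ys[ys[:,0]==v][:,1]; 
            if len(u):print(v,u.min(),u.max(),end="; ")
    q=np.argwhere(b)[:,::-1];print(n,"brass",len(q),q.min(0),q.max(0),q.mean(0))
    if n=="side":
        for v in range(q[:,1].min(),q[:,1].max()+1):
            u=q[q[:,1]==v][:,0];print((v,u.min(),u.max()),end="")
# predictions
for c in((587,4),(589,6),(591,8)):
    print(c,"table side",proj("side",(*c,50)).round(1),"foot side",proj("side",(*c,4)).round(1),"table top",proj("top",(*c,50)).round(1),"foot top",proj("top",(*c,8)).round(1))
print("nub",ray("top",(308.4,199.4),42+50).round(1),"flange",ray("side",(332.8,198.6),56).round(1))
E
```

```text
top foot ((311.7157287597656, 208.5511016845703), (41.39459228515625, 41.57756805419922), 65.59567260742188) [586.9   4.3   8. ]
top brass 175 [301 194] [315 208] [308.16       201.32571429]
198 319 323; 201 314 341; 204 313 343; 207 313 343; 210 314 342; 213 312 342; 216 308 347; 219 305 350; 222 304 352; 225 303 352; 228 304 352; 231 305 350; 234 307 348; 237 310 345; 240 318 338; side brass 339 [324 180] [340 204] [332.00884956 192.51917404]
(180, np.int64(330), np.int64(334))(181, np.int64(328), np.int64(336))(182, np.int64(326), np.int64(338))(183, np.int64(325), np.int64(339))(184, np.int64(325), np.int64(339))(185, np.int64(325), np.int64(339))(186, np.int64(325), np.int64(339))(187, np.int64(326), np.int64(338))(188, np.int64(326), np.int64(338))(189, np.int64(326), np.int64(338))(190, np.int64(326), np.int64(338))(191, np.int64(326), np.int64(338))(192, np.int64(327), np.int64(338))(193, np.int64(327), np.int64(338))(194, np.int64(326), np.int64(338))(195, np.int64(325), np.int64(339))(196, np.int64(325), np.int64(340))(197, np.int64(324), np.int64(340))(198, np.int64(324), np.int64(340))(199, np.int64(324), np.int64(340))(200, np.int64(324), np.int64(340))(201, np.int64(324), np.int64(340))(202, np.int64(325), np.int64(338))(203, np.int64(326), np.int64(337))(204, np.int64(328), np.int64(335))(587, 4) table side [327.3 204.4] foot side [327.1 225.6] table top [311.6 206.6] foot top [311.8 208.5]
(589, 6) table side [328.1 203.6] foot side [327.8 224.8] table top [310.6 205.6] foot top [310.9 207.6]
(591, 8) table side [328.8 202.8] foot side [328.5 224. ] table top [309.6 204.6] foot top [310.  206.6]
nub [596.8   9.6  92. ] flange [599.   10.3  56. ]
```

Both views agree. The pedestal is at about (587,4) and the spindle at about (597.5,9.5), an offset of roughly 12 mm, which is within the 10–16 mm given. I'll come in from the far-left side with the fingers slightly open as a V and push the flange toward (-0.886,-0.464).

>>> move_arm(plan=[[[28,41,0],[0,0,1.5],0.2],[[28,41,0],[0,0,1.5],0.2],[[28,41,0],[0,0,1.5],0.2],[[28,41,0],[0,0,1.5],0.2],[[28,41,0],[0,0,1.5],0.2],[[28,41,0],[0,0,1.5],0.2],[[28,41,0],[0,0,1.5],0.2],[[28,41,0],[0,0,1],0.2]])

```text
clock: 1.1
eef_pos: [404.7, -295.1, 202.3]
tool_rot: [-3.141, 0.0, 0.482]
force: [1.4, -0.3, -0.3]
width: 17.0
gripper_force: 0.0
```

>>> move_arm(plan=[[[28,41,0],[0,0,0],0.2],[[28,41,0],[0,0,0],0.2],[[28,41,0],[0,0,0],0.2],[[28,41,0],[0,0,0],0.2],[[28,41,0],[0,0,0],0.2],[[28,41,0],[0,0,0],0.2],[[28,41,0],[0,0,0],0.2],[[28,41,0],[0,0,0],0.2],[[0,0,0],[0,0,0],0.2],[[0,0,0],[0,0,0],0.2]])

```text
clock: 2.35
eef_pos: [627.4, 30.8, 201.7]
tool_rot: [3.141, 0.002, 0.482]
force: [-0.3, -0.4, -0.4]
width: 17.1
gripper_force: 0.0
```

>>> move_arm(plan=[[[2,-2,-25],[0,0,0],0.2],[[2,-2,-25],[0,0,0],0.2],[[0,0,-25],[0,0,0],0.2],[[0,0,-25],[0,0,0],0.2],[[0,0,-20],[0,0,0],0.2],[[0,0,-15],[0,0,0],0.2],[[0,0,-8],[0,0,0],0.2],[[0,0,-4],[0,0,0],0.2],[[0,0,0],[0,0,0],0.2],[[0,0,0],[0,0,0],0.2]])

```text
clock: 3.6
eef_pos: [632.7, 27.5, 56.0]
tool_rot: [3.141, -0.001, 0.481]
force: [0.1, 0.4, -0.3]
width: 16.8
gripper_force: 0.0
```

Run:
```python
from h import *
i=cams.get_image("side");t=cams.get_image("top");cv2.imwrite("pics/s1.png",i);cv2.imwrite("pics/t1.png",t)
cv2.imwrite("pics/c1.png",np.hstack([cv2.resize(x,(400,400),interpolation=2) for x in(i[140:240,290:390],t[160:260,260:360])]))
print(status.read_state()["eef_pos"])
```

```text
[632.53057751  27.53686854  55.93414358]
```

View pics/c1.png

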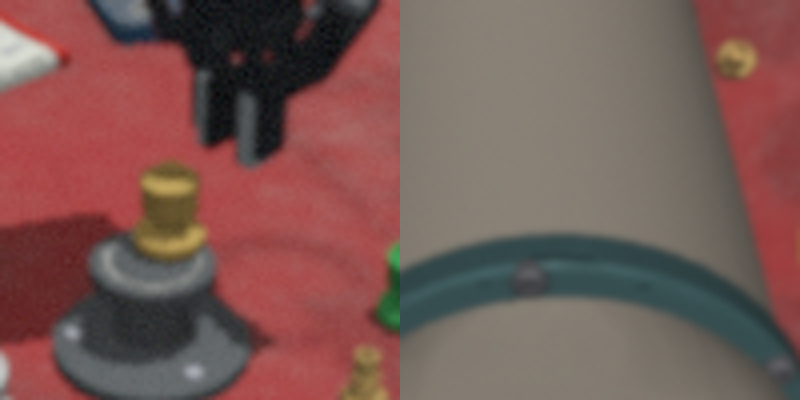

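The side crop shows the two fingertips at px (342,176) and (353,181), clear beyond the spindle (332,200). The top view is blocked by the arm. Next I check the finger geometry by projection.

Run:
```python
from h import *
y=0.482;tx=np.array([np.cos(y),np.sin(y),0]);ty=np.array([np.sin(y),-np.cos(y),0]);c=np.array([632.2,27.5,56])
for zz in(56,54,60):
  for a in(-11,11):
    for b in(-22,-8.5,8.5,22): print(zz,a,b,(4*(proj("side",[*(c+a*tx+b*ty)[:2],zz])-[290,140])).round(0),end="; ")
  print()
```

```text
56 -11 -22 [177. 193.]; 56 -11 -8.5 [199. 205.]; 56 -11 8.5 [226. 219.]; 56 -11 22 [249. 231.]; 56 11 -22 [210. 176.]; 56 11 -8.5 [232. 187.]; 56 11 8.5 [259. 201.]; 56 11 22 [282. 212.]; 
54 -11 -22 [177. 197.]; 54 -11 -8.5 [199. 208.]; 54 -11 8.5 [226. 223.]; 54 -11 22 [249. 235.]; 54 11 -22 [210. 179.]; 54 11 -8.5 [232. 190.]; 54 11 8.5 [259. 205.]; 54 11 22 [282. 216.]; 
60 -11 -22 [177. 186.]; 60 -11 -8.5 [199. 197.]; 60 -11 8.5 [227. 212.]; 60 -11 22 [249. 223.]; 60 11 -22 [210. 168.]; 60 11 -8.5 [232. 179.]; 60 11 8.5 [260. 193.]; 60 11 22 [282. 205.];
```

Run:
```python
from h import *
i=cv2.imread("pics/s1.png")[60:210,270:420]
x=cv2.convertScaleAbs(cv2.resize(i,(600,600),interpolation=2),alpha=1.6,beta=20)
y=0.482;tx=np.array([np.cos(y),np.sin(y),0]);ty=np.array([np.sin(y),-np.cos(y),0]);c=np.array([632.2,27.5,56])
for a in(-11,11):
  for b in(-22,-8.5,8.5,22):
    q=4*(proj("side",c+a*tx+b*ty)-[270,60]);cv2.circle(x,tuple(int(k) for k in q),3,(255,255,0),-1)
cv2.imwrite("pics/c2.png",x)
```

```text
(no output)
```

View pics/c2.png

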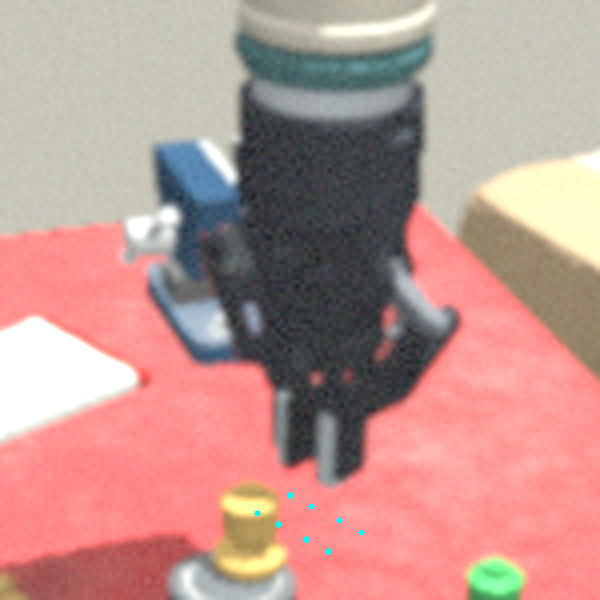

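The fingertips sit about 14 px higher in the picture than the projected TCP (cyan dots). I need to know whether the tips are really higher than reported, so I'll touch the bare worktop at a free spot.

>>> move_arm(plan=[[[11,6,0],[0,0,0],0.2],[[11,6,0],[0,0,0],0.2],[[0,0,-12],[0,0,0],0.2],[[0,0,-12],[0,0,0],0.2],[[0,0,-10],[0,0,0],0.2],[[0,0,-6],[0,0,0],0.2],[[0,0,-4],[0,0,0],0.2],[[0,0,-3],[0,0,0],0.2],[[0,0,0],[0,0,0],0.2],[[0,0,0],[0,0,0],0.2]])

```text
clock: 4.95
eef_pos: [654.4, 39.5, 8.7]
tool_rot: [3.141, -0.001, 0.481]
force: [-0.1, -0.7, 0.6]
width: 17.3
gripper_force: 0.0
```

Run:
```python
from h import *
i=cams.get_image("side");cv2.imwrite("pics/s2.png",i);s=status.read_state();print(s["eef_pos"],s["force"])
y=0.482;tx=np.array([np.cos(y),np.sin(y),0]);ty=np.array([np.sin(y),-np.cos(y),0]);c=s["eef_pos"]
x=cv2.convertScaleAbs(cv2.resize(i[120:220,300:400],(500,500),interpolation=2),alpha=1.6,beta=20)
for a in(-11,11):
  for b in(-18,-8.5,8.5,18):
    q=5*(proj("side",c+a*tx+b*ty)-[300,120]);cv2.circle(x,tuple(int(k) for k in q),3,(255,255,0),-1)
cv2.imwrite("pics/c3.png",x)
```

```text
[654.40162905  39.51002251   8.73704552] [ 0.44120896  0.04641012 -0.75947937]
```

View pics/c3.png

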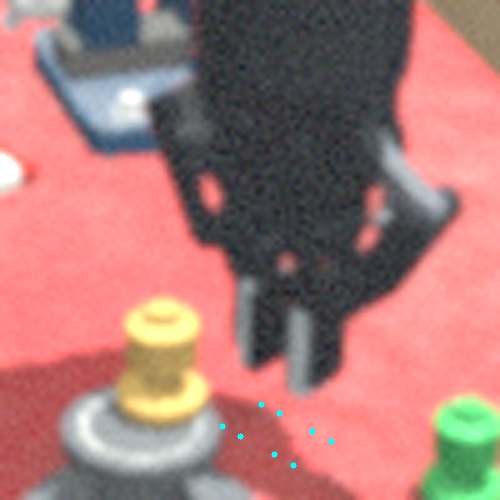

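>>> move_arm(plan=[[[0,0,-3],[0,0,0],0.2],[[0,0,-3],[0,0,0],0.2],[[0,0,-1],[0,0,0],0.2],[[0,0,0],[0,0,0],0.2]])

```text
clock: 5.5
eef_pos: [654.0, 39.5, 1.2]
tool_rot: [-3.141, 0.0, 0.481]
force: [0.1, -0.1, -0.5]
width: 16.7
gripper_force: 0.0
```

>>> move_arm(plan=[[[0,0,-2],[0,0,0],0.2],[[0,0,-2],[0,0,0],0.2],[[0,0,0],[0,0,0],0.2]])

```text
clock: 5.88
eef_pos: [654.0, 39.5, -2.8]
tool_rot: [-3.141, 0.0, 0.482]
force: [0.2, -0.6, 0.2]
width: 17.3
gripper_force: 0.0
```

>>> move_arm(plan=[[[0,0,-2],[0,0,0],0.2],[[0,0,-2],[0,0,0],0.2],[[0,0,0],[0,0,0],0.2]])

```text
clock: 6.25
eef_pos: [653.9, 39.5, -6.8]
tool_rot: [-3.141, 0.0, 0.482]
force: [0.1, 0.8, -0.3]
width: 16.9
gripper_force: 0.0
```

>>> move_arm(plan=[[[0,0,-2],[0,0,0],0.2],[[0,0,-2],[0,0,0],0.2],[[0,0,0],[0,0,0],0.2]])

```text
clock: 6.62
eef_pos: [654.0, 39.4, -10.8]
tool_rot: [-3.141, 0.0, 0.481]
force: [-1.0, -0.5, -0.0]
width: 17.4
gripper_force: 0.0
```

>>> move_arm(plan=[[[0,0,-2],[0,0,0],0.2],[[0,0,-2],[0,0,0],0.2],[[0,0,0],[0,0,0],0.2]])

```text
clock: 7.0
eef_pos: [654.0, 39.4, -14.8]
tool_rot: [-3.141, 0.0, 0.482]
force: [0.4, -0.8, 0.2]
width: 17.0
gripper_force: 0.0
```

>>> move_arm(plan=[[[0,0,-2],[0,0,0],0.2],[[0,0,-2],[0,0,0],0.2],[[0,0,-2],[0,0,0],0.2],[[0,0,0],[0,0,0],0.2]])

```text
clock: 7.5
eef_pos: [654.0, 39.4, -20.8]
tool_rot: [-3.141, 0.0, 0.481]
force: [0.3, 0.3, 0.1]
width: 17.2
gripper_force: 0.0
```

>>> move_arm(plan=[[[0,0,-2],[0,0,0],0.2],[[0,0,-1],[0,0,0],0.2],[[0,0,0],[0,0,0],0.2]])

```text
clock: 7.88
eef_pos: [654.1, 39.5, -23.7]
tool_rot: [-3.142, 0.0, 0.481]
force: [-0.2, -1.1, -1.9]
width: 17.2
gripper_force: 0.0
```

>>> move_arm(plan=[[[0,0,-1],[0,0,0],0.2],[[0,0,-1],[0,0,0],0.2],[[0,0,0],[0,0,0],0.2]])

```text
clock: 8.25
eef_pos: [654.1, 39.5, -25.7]
tool_rot: [-3.142, 0.0, 0.481]
force: [-0.1, -0.1, 0.5]
width: 17.1
gripper_force: 0.0
```

>>> move_arm(plan=[[[0,0,-1],[0,0,0],0.2],[[0,0,-1],[0,0,0],0.2],[[0,0,0],[0,0,0],0.2]])

```text
clock: 8.62
eef_pos: [654.1, 39.5, -27.7]
tool_rot: [-3.142, 0.0, 0.481]
force: [1.0, -0.3, -0.3]
width: 17.3
gripper_force: 0.0
```

>>> move_arm(plan=[[[0,0,-1],[0,0,0],0.2],[[0,0,-1],[0,0,0],0.2],[[0,0,0],[0,0,0],0.2]])

```text
clock: 9.0
eef_pos: [654.3, 39.5, -28.5]
tool_rot: [3.141, -0.0, 0.481]
force: [-2.2, 0.4, 7.1]
width: 16.8
gripper_force: 3.6
```

Run:
```python
from h import *
i=cams.get_image("side");cv2.imwrite("pics/s3.png",i);s=status.read_state();print(s["eef_pos"],s["force"])
x=cv2.convertScaleAbs(cv2.resize(i[120:220,300:400],(500,500),interpolation=2),alpha=1.6,beta=20)
y=0.482;tx=np.array([np.cos(y),np.sin(y),0]);ty=np.array([np.sin(y),-np.cos(y),0]);c=s["eef_pos"]
for a in(-11,11):
  for b in(-18,-8.5,8.5,18):
    q=5*(proj("side",[*(c+a*tx+b*ty)[:2],0])-[300,120]);cv2.circle(x,tuple(int(k) for k in q),2,(255,255,0),-1)
cv2.imwrite("pics/c4.png",x)
```

```text
[654.29168453  39.45298592 -28.52346673] [-2.16478219  0.31872447  5.84288618]
```

View pics/c4.png

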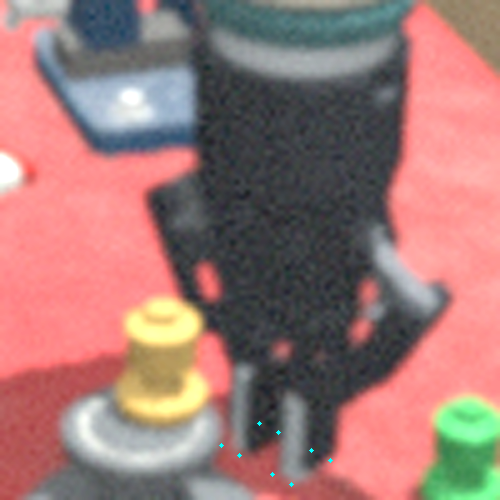

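Contact came at TCP z = -28.3, so at this opening the real tips are about 28 mm higher than reported. In the crop the near finger's bottom corners are at about (285,475), (303,480) and (337,460). I convert them to offsets from the TCP.

Run:
```python
from h import *
y=0.482;R=np.array([[np.cos(y),np.sin(y)],[np.sin(y),-np.cos(y)]])
for q in((285,475),(303,480),(337,460),(235,445),(250,452),(270,443)):
    p=ray("side",(300+q[0]/5,120+q[1]/5),0)[:2];print(q,p.round(1),"tx,ty",(R@(p-[654.2,39.5])).round(1))
```

```text
(285, 475) [652.7  24.9] tx,ty [-8.1 12.2]
(303, 480) [658.   19.9] tx,ty [-5.7 19.1]
(337, 460) [675.   28.5] tx,ty [13.3 19.4]
(235, 445) [641.4  49.1] tx,ty [ -6.9 -14.5]
(250, 452) [645.3  43. ] tx,ty [-6.3 -7.3]
(270, 443) [654.7  46.6] tx,ty [ 3.7 -6. ]
```

>>> move_arm(plan=[[[0,0,5],[0,0,0],0.2],[[0,0,20],[0,0,0],0.2],[[0,0,20],[0,0,0],0.2],[[0,0,10],[0,0,0],0.2],[[0,0,0],[0,0,0],0.2]])

```text
clock: 9.68
eef_pos: [655.1, 39.5, 26.9]
tool_rot: [3.141, -0.002, 0.481]
force: [-0.5, 0.7, -0.2]
width: 17.0
gripper_force: 0.0
```

>>> move_arm(plan=[[[-8,-4,-0.5],[0,0,0],0.2],[[-8,-4,-0.5],[0,0,0],0.2],[[-7,-3,-0.4],[0,0,0],0.2],[[-5,-2.5,0],[0,0,0],0.2],[[0,0,0],[0,0,0],0.2],[[0,0,0],[0,0,0],0.2]])

```text
clock: 10.42
eef_pos: [626.5, 26.2, 24.1]
tool_rot: [3.142, -0.001, 0.482]
force: [0.2, -0.5, 0.4]
width: 16.8
gripper_force: 0.0
```

>>> move_arm(plan=[[[-1.3,-0.7,0.8],[0,0,0],0.2],[[-1.3,-0.7,0],[0,0,0],0.2],[[-1.3,-0.7,0],[0,0,0],0.2],[[-1.3,-0.7,0],[0,0,0],0.2],[[-1.3,-0.7,0],[0,0,0],0.2],[[-1.3,-0.7,0],[0,0,0],0.2],[[-1.3,-0.7,0],[0,0,0],0.2],[[-1.3,-0.7,0],[0,0,0],0.2],[[0,0,0],[0,0,0],0.2]])

```text
clock: 11.55
eef_pos: [615.6, 20.2, 24.8]
tool_rot: [-3.142, 0.0, 0.481]
force: [0.1, -0.0, -0.6]
width: 16.9
gripper_force: 0.0
```

```bash
cat >> h.py <<'E'
def spin(im):
    g,b=masks(im,(300,356,160,242)); n,l,st,c=cv2.connectedComponentsWithStats(b.astype(np.uint8)); k=1+np.argmax(st[1:,4])
    q=np.argwhere(l==k)[:,::-1]; fl=q[q[:,1]>q[:,1].max()-8]; hd=q[q[:,1]<q[:,1].min()+8]
    uf=(fl[:,0].min()+fl[:,0].max())/2; uh=(hd[:,0].min()+hd[:,0].max())/2
    return uf,q[:,1].max(),uh,q[:,1].min()
E
python3 - <<'E'
from h import *
print("before",spin(cv2.imread("pics/s3.png")),spin(cv2.imread("pics/side0.png")))
i=cams.get_image("side");cv2.imwrite("pics/s4.png",i);print(spin(i),status.read_state()["eef_pos"])
for c in((597.5,9.5),(587.2,4.2)):print(c,proj("side",(*c,50)),proj("side",(*c,92)))
cv2.imwrite("pics/c5.png",cv2.resize(i[150:250,290:390],(500,500),interpolation=2))
E
```

```text
before (np.float64(332.0), np.int64(204), np.float64(332.5), np.int64(180)) (np.float64(332.0), np.int64(204), np.float64(332.0), np.int64(180))
(np.float64(330.5), np.int64(206), np.float64(331.0), np.int64(181)) [615.66501808  20.28934552  24.81878805]
(597.5, 9.5) [332.05789278 201.80590599] [332.46081051 181.40873203]
(587.2, 4.2) [327.41181179 204.34229078] [327.68541574 183.85184021]
```

View pics/c5.png

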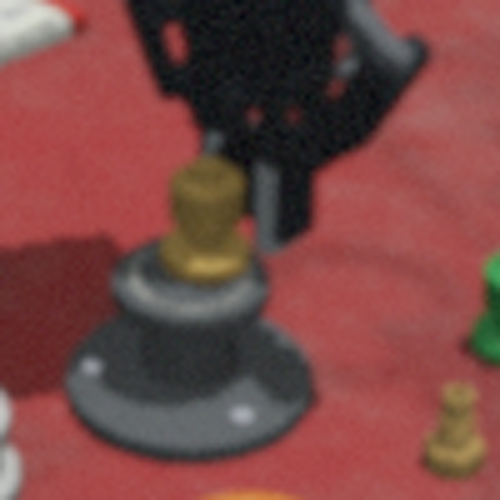

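The spindle is upright and has moved: its foot is now at u = 330.5, against a target of 327.4. Fingers and contact match the nominal geometry, and about 8 mm remain.

>>> move_arm(plan=[[[-1.3,-0.7,0],[0,0,0],0.2],[[-1.3,-0.7,0],[0,0,0],0.2],[[-1.3,-0.7,0],[0,0,0],0.2],[[-1.3,-0.7,0],[0,0,0],0.2],[[-1,-0.5,0],[0,0,0],0.2],[[0,0,0],[0,0,0],0.2]])

```text
clock: 12.35
eef_pos: [609.4, 16.9, 24.8]
tool_rot: [3.142, 0.0, 0.481]
force: [0.6, 0.3, 0.2]
width: 17.1
gripper_force: 0.0
```

Run:
```python
from h import *
i=cams.get_image("side");cv2.imwrite("pics/s5.png",i);print(spin(i),status.read_state()["eef_pos"])
```

```text
(np.float64(328.5), np.int64(207), np.float64(329.0), np.int64(183)) [609.45907913  16.96018709  24.79943739]
```

>>> move_arm(plan=[[[-0.8,-0.4,0],[0,0,0],0.2],[[-0.5,-0.3,0],[0,0,0],0.2],[[0,0,0],[0,0,0],0.2],[[1,0.5,0],[0,0,0],0.2],[[5,2.6,0],[0,0,0],0.2],[[10,5,0],[0,0,0],0.2],[[15,8,0],[0,0,0],0.2],[[0,0,40],[0,0,0],0.2],[[0,0,50],[0,0,0],0.2],[[0,0,50],[0,0,0],0.2]])

```text
clock: 13.65
eef_pos: [639.8, 33.1, 166.2]
tool_rot: [-3.141, -0.0, 0.482]
force: [0.2, -0.1, -1.1]
width: 17.1
gripper_force: 0.0
```

>>> move_arm(plan=[[[-20,-50,0],[0,0,0],0.2],[[-20,-50,0],[0,0,0],0.2],[[-20,-50,0],[0,0,0],0.2],[[-20,-50,0],[0,0,0],0.2],[[-20,-50,0],[0,0,0],0.2],[[-10,-50,0],[0,0,0],0.2],[[0,0,0],[0,0,0],0.2]])

```text
clock: 14.52
eef_pos: [527.8, -273.7, 165.0]
tool_rot: [3.139, 0.002, 0.473]
force: [-0.0, 0.7, -0.3]
width: 16.8
gripper_force: 0.0
```

Run:
```python
from h import *
print(status.read_state()["eef_pos"])
i=cams.get_image("side");t=cams.get_image("top");cv2.imwrite("pics/s6.png",i);cv2.imwrite("pics/t6.png",t);print(spin(i))
for f in(cv2.imread("pics/top0.png"),t):
    g,b=masks(f,(285,336,182,234));q=np.argwhere(b)[:,::-1];print("top brass",len(q),q.min(0),q.max(0),q.mean(0))
for c in((597.5,9.5),(587.2,4.2)):print(c,proj("top",(*c,56)),proj("top",(*c,92)))
cv2.imwrite("pics/c6.png",np.hstack([cv2.resize(x,(400,400),interpolation=2) for x in(i[165:245,290:370],t[170:250,272:352])]))
```

```text
[ 527.81421756 -273.73553656  164.97619752]
(np.float64(327.5), np.int64(208), np.float64(327.0), np.int64(193))
top brass 175 [301 194] [315 208] [308.16       201.32571429]
top brass 169 [305 199] [319 213] [312.07100592 206.32544379]
(597.5, 9.5) [308.82446257 201.10991168] [308.44266724 199.0320319 ]
(587.2, 4.2) [311.42371746 206.17845311] [311.15727847 204.32360979]
```

View pics/c6.png

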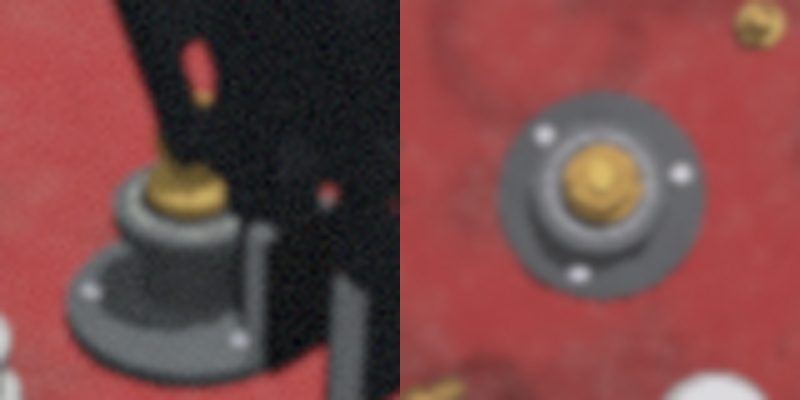

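The top crop (right) shows the spindle standing inside the bright ring, with its brass blob at (312.1,206.3), looking nearly concentric. The side view is blocked by the gripper. I move the arm clear and check the centring in both views.

>>> move_arm(plan=[[[-30,-35,15],[0,0,0],0.2],[[-30,-45,15],[0,0,0],0.2],[[-30,-45,0],[0,0,0],0.2],[[-30,-45,0],[0,0,0],0.2],[[-30,-45,0],[0,0,0],0.2],[[-30,-40,0],[0,0,0],0.2],[[-20,-30,0],[0,0,0],0.2],[[0,0,0],[0,0,0],0.2]])

```text
clock: 15.62
eef_pos: [328.0, -554.4, 194.6]
tool_rot: [3.141, 0.001, 0.479]
force: [0.7, -0.2, -0.2]
width: 17.0
gripper_force: 0.0
```

Run:
```python
from h import *
print(status.read_state()["eef_pos"])
i=cams.get_image("side");t=cams.get_image("top");print("side",spin(i),"want foot u",proj("side",(587.2,4.2,56)),"head",proj("side",(587.2,4.2,80)))
g,b=masks(t,(285,336,182,234));e=cv2.fitEllipse(cv2.convexHull(np.argwhere(g|b)[:,::-1].astype(np.float32)));c=ray("top",e[0],8);print("pedestal",c.round(1))
q=np.argwhere(b)[:,::-1].astype(np.float32);e2=cv2.minEnclosingCircle(q);print("brass",e2,q.mean(0))
# synthetic blob: silhouette of spindle at centre -> compare (discs of given sizes)
pts=[proj("top",(c[0]+r*np.cos(a),c[1]+r*np.sin(a),50+z)) for r,z in((16,3),(16,9),(13,21),(13,36),(6,42)) for a in np.linspace(0,6.28,60)]
e3=cv2.minEnclosingCircle(np.array(pts,np.float32));print("expected",e3)
pts=np.array([proj("side",(c[0]+r*np.cos(a),c[1]+r*np.sin(a),50+z)) for r,z in((16,3),(16,9),(13,21),(13,36),(6,42)) for a in np.linspace(0,6.28,60)])
print("expected side",pts.min(0),pts.max(0));g,b=masks(i,(300,356,160,242));q=np.argwhere(b);print(q.min(0)[::-1],q.max(0)[::-1])
cv2.imwrite("pics/c7.png",np.hstack([cv2.resize(x,(400,400),interpolation=2) for x in(i[165:245,290:370],t[170:250,272:352])]))
```

```text
[ 327.96597713 -554.3692545   194.58308145]
side (np.float64(327.5), np.int64(208), np.float64(328.0), np.int64(183)) want foot u [327.44996483 201.4849748 ] head [327.60566262 189.82462422]
pedestal [586.9   4.3   8. ]
brass ((312.2272644042969, 206.31817626953125), 7.420477867126465) [312.05917 206.36687]
expected ((311.3758544921875, 206.2631378173828), 8.088251113891602)
expected side [318.0890917  182.02957245] [336.46914846 208.06839589]
[319 183] [336 208]
```

View pics/c7.png

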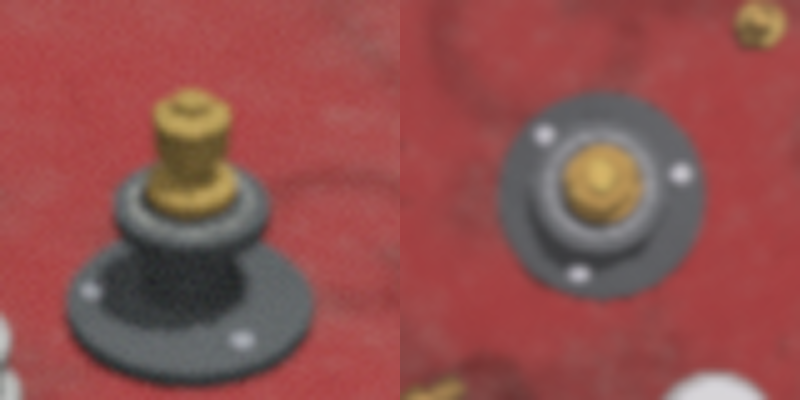

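Both views show the spindle upright inside the ring. The offset is about 2 mm by the top view and under 1 px in the side view. The arm is clear, so I hand in the job.

```bash
python3 -c "
from cell import ctrl;print(ctrl.finish_job())"
```

```text
the job is handed in; nothing more can be done
None
```

The spindle stands upright inside the engraved ring, about 2 mm off centre by the camera images, nothing else was touched apart from one light test contact with the bare worktop, and the job is handed in (no verdict was shown).

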